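Stopper the sample bottle with the bow tongs

TASK

Close the clear glass sample bottle held in the screw clamp: take the bow tongs out of their stand, squeeze them onto the knob of the smaller white stopper in its open tin, seat the stopper fully home in the bottle's neck and press it down firmly but gently, because it is glass. The stopper must stay clean, so only the tongs may touch it and it must not fall into the drawer. Let go of it, stand the tongs upright back in their stand, and leave everything else in the drawer where it lies.

Things in the scene. Friction and masses are not known exactly. Their poses are not given: they have to be found in the camera images.
- tongs_grip (a point): Grip point of the steel bow tongs, 75 mm above their jaw feet, midway between two ribbed finger plates (20 mm wide along x, 34 mm tall) to be squeezed along y. The bow tops out 40 mm above it; jaws straight below. At rest 41 mm over the plates' lower ends, 47 over the jaws, 34 clear between jaws; squeezed to 30 mm the plates are parallel and the jaws hold a 14 mm knob. Stands upright, z up.
- tongs_left (a joint): Squeeze of one tongs arm in rad, both alike: 0 sprung open, 0.11 jaws shut on the 14 mm knob. Squeezing takes 3 N at first, 11 N at 0.11; 30 to 45 N grips the knob firmly; fingers held 37 to 38 mm apart carry the tongs with the jaws still about 28 mm apart. Jaws 17 mm wide along x, 14 mm tall, ribs inside centre a knob within 4 mm along x.
- well (a point): Centre of the floor of the well in the wooden tongs stand, on which the jaw feet rest; fixed. Well 22 mm (x) by 56 mm (y) clear, 40 mm deep, stand 50 by 84 mm, axes as the tongs standing in it.
- stopper_mid (a point): Centre of the smaller white plastic stopper, 38 mm tall, 30 g, z up, standing in one of the two open tins; its foot is 19 mm below. From the foot up: plug 18 mm long, 21.6 mm wide at the foot, 22.8 mm from 6 mm up; flange 33 mm wide, 4 mm thick, its top 3 mm above this point; knob 14 mm wide, 16 mm tall. The jaws may bear on the flange.
- tin: Open round aluminium tin with the smaller stopper, 80 mm wide, 18 mm tall; origin at the centre of its underside, inner floor 3 mm up.
- clamp: Fixed steel screw clamp, origin at its underside midway between its jaws; z up, y along the jaws (92 mm long, 60 mm high), screw and T handle out to 89 mm towards -x. It grips the clear glass bottle, 46 mm wide, at x = 0.
- mouth (a point): Point of the clamp at the height of the bottle's rim (84 mm above its underside), over the jaws' middle; axes as the clamp. Round neck 33 mm outside, rising 10 mm above a 46 mm shoulder; bore 25 mm wide, 24 mm deep. The bottle is gripped up to 13 mm off this point either way along y: clear glass is not measured, find the mouth by feel or sight. Stopper home: its centre 1 mm above this height.
- drawer_floor (a point): Point on the floor of the fixed steel drawer (625 mm wide, 400 mm deep) pulled out of the green cabinet towards the robot; axes as the base. Drawer walls reach 60 mm and its front 70 mm above this floor; the cabinet front, 155 mm above this floor, is 250 mm beyond.
- tin2: The other open tin, same size, with the wide stopper: leave.
- wide_stopper_mid (a point): Wider white stopper, flange 51 mm, knob 22 mm wide, 38 mm tall: leave.
- mortar: Porcelain mortar, 88 mm wide, 48 mm tall: leave.
- pestle: Lying porcelain pestle, 94 mm long: leave.
- spring_balance: Brass spring balance lying along y, 235 mm long, 40 mm wide, 10 mm thick: leave.
- slide_box: Wooden slide box, 90 by 36 mm, 30 mm tall: leave.
- shut_tin: Small lidded aluminium tin, 62 mm wide, 36 mm tall: leave.
- loupe: Folding hand lens, 48 mm wide, 8 mm thick: leave.
- screwdriver: Screwdriver lying along y, 150 mm long: leave.
Mind the look-alikes: they are no part of the job. Leave any brown look-alike of the tin alone.

How it is judged:
By the outcome, as a careful person would: the job done as asked, in the order asked, and still so for the second after the job is handed in, with the robot touching nothing.
It also fails if it takes over 72 s, if anything falls off the work surface, if the arm or the gripper's body presses on something with over 40 N, if the wrist force passes 120 N, or if a joint passes its speed limit or range.

ROBOT

A 6-joint arm with a two-finger parallel gripper is mounted at the origin on the work surface. World frame = base frame: x ahead of the robot, y to its left, z up, the work surface at z = 0. Lengths are in mm, angles in rad, forces in N, time in s.
With the tool pointing down it reaches from about 275 to 850 mm from the base axis. Payload 5.2 kg.
Tool frame: the origin (TCP) lies midway between the tips of the shut fingers; the grasp point (between the pads) lies 19 mm behind it; z points along the fingers, y is the line along which they close (so a half turn about z gives the same grasp; the last joint's range is limited). The gripper opens to 85 mm and grips with 20 to 120 N. Pads are 22 mm wide; open, the fingers measure 114 mm over their backs; the gripper's body (76 mm by 85 mm) begins 54 mm behind the grasp point. The pads swing forward as they close: fully open they stand 13 mm farther back than shut.
Start: joints at [0.991, 0.259, 1.535, -0, 1.348, -0.203], TCP at [202.35, 511.429, 231.31] pointing down, gripper open.
Joint ranges: [-3.14, 3.14], [-0.91, 2.08], [0.19, 2.58], [-1.22, 4.36], [0.22, 2.71], [-3.12, 3.12]. Speed limits (rad/s): [2.57, 2.57, 3.14, 3.14, 3.14, 3.14].

INTERFACE

Orientations are given as a rotation vector (axis times angle).
In Python, from rig import r gives the robot as it stands. Calls block until the motion is done:
- r.move_ptp(position, orientation): joint-space move of the TCP to a pose.
- r.move_linear(position, frame=None, vel=150): straight line of the TCP; frame=None keeps the orientation; vel is the mean speed in mm/s.
- r.move_j(angles): joint-space move.
- r.release() and r.clamp(f_grip=None): open the fingers fully, or close them until they stop; f_grip is the grip in N (None keeps the last).
- r.pause(seconds).
- r.solve_ik(position, orientation): joint angles nearest the present ones, or None.
- r.get_state(): the state.
- r.camera(name): name is "side" or "top" or "wrist"; returns the picture (400x640x3 uint8, red, green, blue); there is no depth.
- r.camera_model(name): a dict with "vertical_fov" (degrees; the focal length in pixels is half the picture's height over the tangent of half this angle, whatever the lens; pixels are square), "cx", "cy" (the principal point, pixels), "extrinsics" (4x4, takes a point from world to camera coordinates). Camera axes: x right, y down, z forward; pixel columns grow to the right and rows downward; lengths in mm; the calibration is good to about 2 mm. A picture is of the moment at which its call begins: read the wrist's pose just before it. camera_model takes no time and is no camera call; for the wrist camera it gives the pose at the moment of the call.
A pose or a line that the arm cannot do raises r.MotionError and nothing moves.
- r.job_done(): hands the job in; it is judged then, once.
The state is a dict: "time": time; "joints": joint angles; "qvel": joint speeds; "tau": joint torques, N m; "position": TCP position; "orientation": TCP orientation; "ft_force": force on the tool from outside, world axes, zero at the start; "torque": the same for the moment, N m; "opening": opening from 0.0 (shut) to 1.0 (fully open); "gripper_force": force on a finger pad.
Only numpy, scipy, OpenCV 4.12 (cv2) and the standard library are available. Lean on these libraries where they do the work, as an engineer would, in place of code of your own. Each camera call takes 0.05 s, during which the arm holds its last target. There are 200 camera calls.

## Working session

There is one attempt and no reset: what is moved stays moved. The work goes in short steps, each a Python script; the robot and the scene stay as the last script left them, time stands still between calls to the robot, and variables do not carry over. Pictures are saved under pics/ and viewed, at most 10 in all, crops included, and the job is handed in when it is done.

```bash
ls; mkdir -p pics; python3 - <<'E'
from rig import r
import cv2,numpy as np
ims=[]
for n in ("top","side","wrist"):
    im=r.camera(n); cv2.imwrite(f"pics/{n}0.png",im[:,:,::-1])
    m=r.camera_model(n); print(n,m["vertical_fov"],m["cx"],m["cy"],np.round(m["extrinsics"],3).tolist())
s=r.get_state(); print(s)
t=cv2.imread("pics/top0.png"); cv2.imwrite("pics/top0b.png",cv2.resize(t,(800,500),interpolation=cv2.INTER_CUBIC))
E
```

```text
pics
top 49.5021940843545 317.48158423082225 195.63507081984386 [[-0.017, -1.0, -0.022, -68.084], [-0.987, 0.02, -0.161, 548.126], [0.161, 0.019, -0.987, 1141.149], [0.0, 0.0, 0.0, 1.0]]
side 56.92813552269966 312.9215171642237 199.29287819297758 [[0.918, -0.396, 0.014, -530.635], [-0.235, -0.573, -0.785, 163.854], [0.319, 0.718, -0.619, 784.961], [0.0, 0.0, 0.0, 1.0]]
wrist 61.95761013219257 320.6656357964891 201.21534622974917 [[0.367, 0.93, -0.002, -549.508], [0.897, -0.354, 0.264, -33.974], [0.245, -0.099, -0.965, 378.651], [0.0, 0.0, 0.0, 1.0]]
{'time': 0.15, 'joints': array([ 9.91198282e-01,  2.59194925e-01,  1.53583446e+00,  2.73751750e-05,
        1.34802042e+00, -2.02792561e-01]), 'qvel': array([-0.0001624 , -0.00242843, -0.00313189, -0.00022057,  0.00143675,
       -0.0001953 ]), 'tau': array([ 2.73792248e-03, -4.46386814e+01, -2.90820515e+01, -4.70665657e-05,
        8.08976329e-03, -3.83403653e-05]), 'position': array([202.10980538, 511.07826894, 230.65416372]), 'orientation': array([-5.88289878e-01, -3.08542855e+00,  2.09959441e-03]), 'ft_force': array([-0.54235167,  0.87522759,  0.04266505]), 'torque': array([ 0.01041535, -0.01015524, -0.00563284]), 'gripper_force': 0.0, 'opening': 0.9985886018946262}
```

View pics/top0b.png

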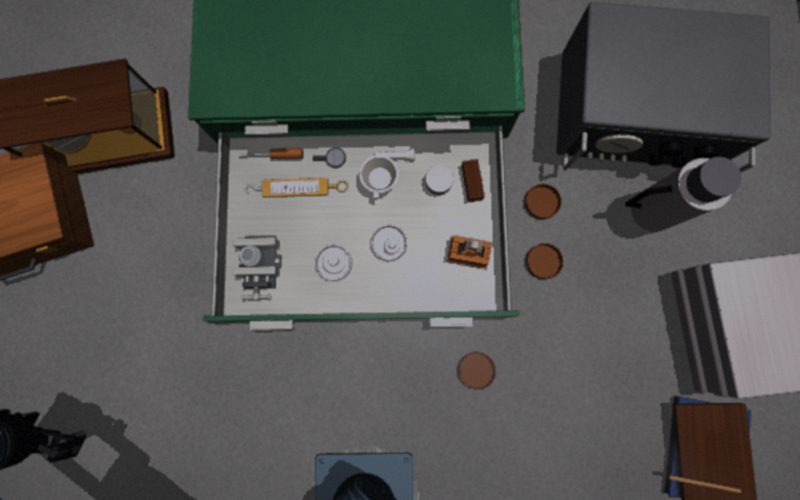

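View pics/side0.png

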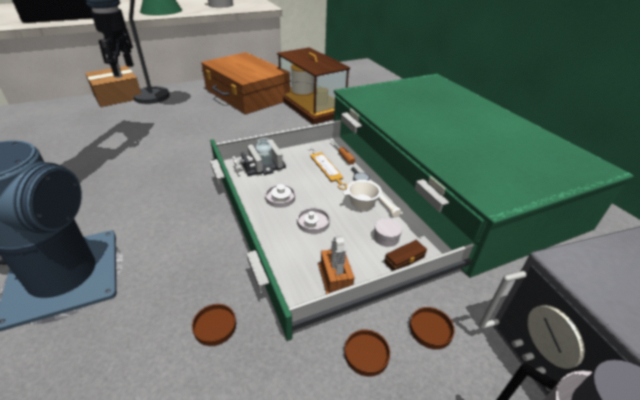

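Top view (×1.25): the clamp with the bottle is at (257,257), one open tin at (333,263), the other at (388,243), the stand with the tongs at (470,250), and brown dishes outside the drawer as look-alikes. Next I triangulate the two tins and make an enlarged crop to decide between the stoppers.

```bash
cat > h.py <<'E'
from rig import r
import cv2,numpy as np
from scipy.spatial.transform import Rotation as R
def ray(m,u,v):
    E=m["extrinsics"]; f=200/np.tan(np.radians(m["vertical_fov"]/2))
    d=E[:3,:3].T@np.array([(u-m["cx"])/f,(v-m["cy"])/f,1]); return -E[:3,:3].T@E[:3,3], d/np.linalg.norm(d)
def onz(m,u,v,z):
    c,d=ray(m,u,v); return c+d*(z-c[2])/d[2]
def tri(*obs):
    A=np.zeros((3,3));b=np.zeros(3);P=[]
    for m,u,v in obs:
        c,d=ray(m,u,v);M=np.eye(3)-np.outer(d,d);A+=M;b+=M@c;P.append((c,M))
    x=np.linalg.solve(A,b); return x,[float(np.linalg.norm(M@(x-c))) for c,M in P]
def proj(m,p):
    E=m["extrinsics"]; f=200/np.tan(np.radians(m["vertical_fov"]/2)); q=E[:3,:3]@p+E[:3,3]; return np.array([m["cx"]+f*q[0]/q[2],m["cy"]+f*q[1]/q[2]])
def down(yaw): # tool z down, tool y (closing) at angle yaw from world y
    return (R.from_euler('z',yaw)*R.from_rotvec([0,np.pi,0])).as_rotvec()
E
python3 - <<'E'
from h import *
t,s=r.camera_model("top"),r.camera_model("side")
for n,a,b in [("tinA",(333,263),(280,195)),("tinB",(388,243),(313,220)),("stand base",(470,253),(338,272)),("shut tin top",(439,179),(388,228)),("clamp",(257,257),(263,158))]:
    print(n,*tri((t,a[0]/1.25,a[1]/1.25),(s,*b)))
a=cv2.imread("pics/top0.png")[170:250,170:410]; b=cv2.imread("pics/side0.png")[130:300,220:420]
a=cv2.resize(a,(800,267),interpolation=cv2.INTER_CUBIC); b=cv2.resize(b,(390,332),interpolation=cv2.INTER_CUBIC)
w=cv2.imread("pics/wrist0.png"); w=cv2.resize(w,(410,256))
o=np.zeros((600,800,3),np.uint8); o[:267]=a; o[268:,:390]=b; o[268:524,390:]=w
cv2.imwrite("pics/crop1.png",o)
print(down(0),R.from_rotvec(r.get_state()["orientation"]).as_matrix().round(3), [r.solve_ik([x,y,260],down(0)) is not None for x,y in ((480,100),(480,-100),(520,-170))])
E
```

```text
tinA [510.82654751  64.50733127  23.62639334] [0.683659738622709, 0.6836597386227928]
tinB [553.64070729 -57.88685123  20.81181888] [0.7832937207532185, 0.7832937207531209]
stand base [ 528.49477332 -238.77822703   33.3906012 ] [2.1669131247976563, 2.1669131247975955]
shut tin top [ 691.77790389 -174.17531803   44.6556309 ] [0.5791235225368824, 0.5791235225367183]
clamp [520.8512342  229.87025285  41.73973176] [4.862400931115912, 4.862400931116124]
[0.         3.14159265 0.        ] [[-0.93   0.368 -0.001]
 [ 0.368  0.93  -0.001]
 [ 0.    -0.001 -1.   ]] [True, True, True]
```

View pics/crop1.png

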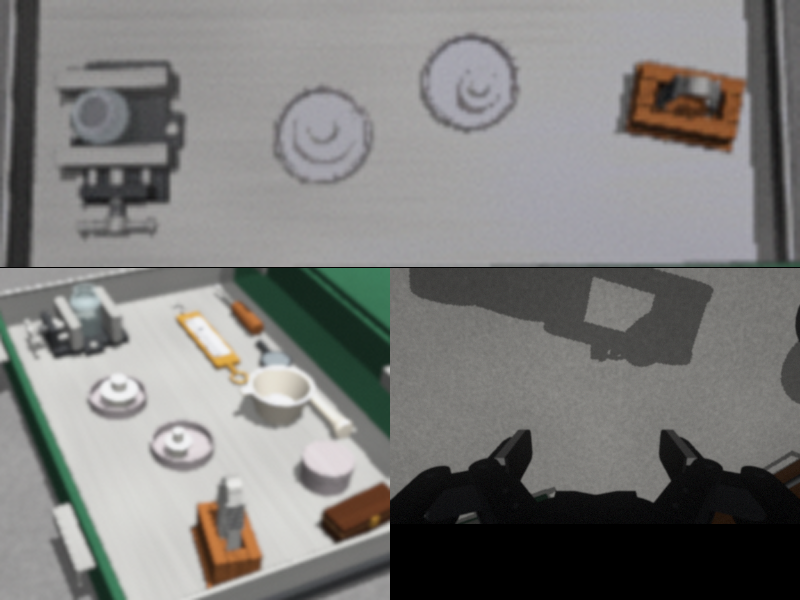

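The two candidates in the crop are the left tin at (323,135), with a wide flange and a fat knob, and the right tin at (470,82), whose stopper at about (478,88) has a clearly smaller flange and knob. The right tin, at about (554,-58), is the one meant. The tongs' bow shows in the stand at (690,95). Next come close wrist views of the tongs, tin B and the bottle.

```bash
cat >> h.py <<'E'
def camtool():
    s=r.get_state(); m=r.camera_model("wrist"); E=m["extrinsics"]; T=R.from_rotvec(s["orientation"]).as_matrix()
    return T.T@(-E[:3,:3].T@E[:3,3]-s["position"]), T.T@E[2,:3]
def look(target,tcpz,yaw):
    c,d=camtool(); T=R.from_rotvec(down(yaw)).as_matrix(); c=T@c; d=T@d
    k=(target[2]-tcpz-c[2])/d[2]; p=np.array(target)-c-k*d; p[2]=tcpz
    return p
def snap(name):
    m=r.camera_model("wrist"); im=r.camera("wrist")[:,:,::-1].copy(); cv2.imwrite(f"pics/{name}.png",im); np.save(f"pics/{name}.npy",m,allow_pickle=True); return m,im
def load(name): return np.load(f"pics/{name}.npy",allow_pickle=True).item(),cv2.imread(f"pics/{name}.png")
E
python3 - <<'E'
from h import *
print(camtool())
for n,t,z,y in [("bot",(520,232,90),240,0),("tin",(548,-66,40),180,-0.12),("tong",(528,-238,100),240,-0.12)]:
    p=look(t,z,y); print(n,p, r.get_state()["time"])
    try:
        r.move_ptp(p,down(y)); r.pause(.2); snap(n)
    except r.MotionError as e: print(e)
print(r.get_state()["time"],r.get_state()["joints"])
o=np.zeros((600,800,3),np.uint8)
for i,n in enumerate(("bot","tin","tong")):
    im=cv2.imread(f"pics/{n}.png")
    if im is not None: o[(i//2)*300:(i//2)*300+300,(i%2)*400:(i%2)*400+400]=im[50:350,120:520]
cv2.imwrite("pics/m1.png",o)
E
```

```text
(array([  67.41021367,    0.34547361, -142.5317647 ]), array([-2.64280448e-01, -2.04671071e-04,  9.64445853e-01]))
bot [507.24975107 231.71660638 240.        ] 0.15
tin [537.90358873 -65.2676941  180.        ] 1.9333
tong [ 517.94871656 -237.20474402  240.        ] 3.35
4.3583 [-6.22619936e-01  2.88431357e-01  1.47422300e+00  3.04324723e-04
  1.38003966e+00 -2.07566975e+00]
```

View pics/m1.png

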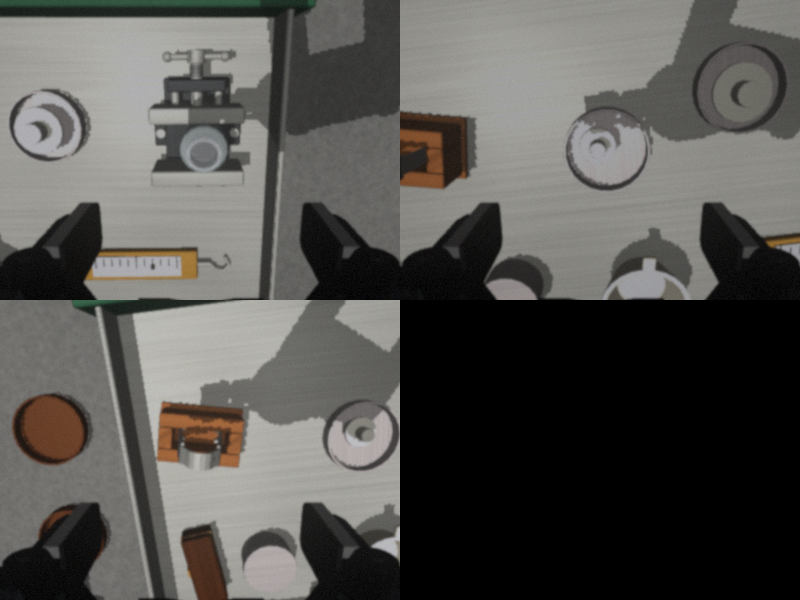

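```bash
python3 - <<'E'
from h import *
o=np.zeros((600,800,3),np.uint8)
for n,(x,y),w,h,(X,Y) in [("tong",(270,140),110,85,(0,0)),("bot",(260,90),110,150,(440,0)),("tin",(280,150),100,64,(0,342))]:
    im=cv2.imread(f"pics/{n}.png")[y:y+h,x:x+w]; k=4 if n!="bot" else 3.2
    im=cv2.resize(im,None,fx=k,fy=k,interpolation=cv2.INTER_CUBIC); o[Y:Y+im.shape[0],X:X+im.shape[1]]=im[:600-Y,:800-X]
cv2.imwrite("pics/m2.png",o)
E
```

```text
(no output)
```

View pics/m2.png

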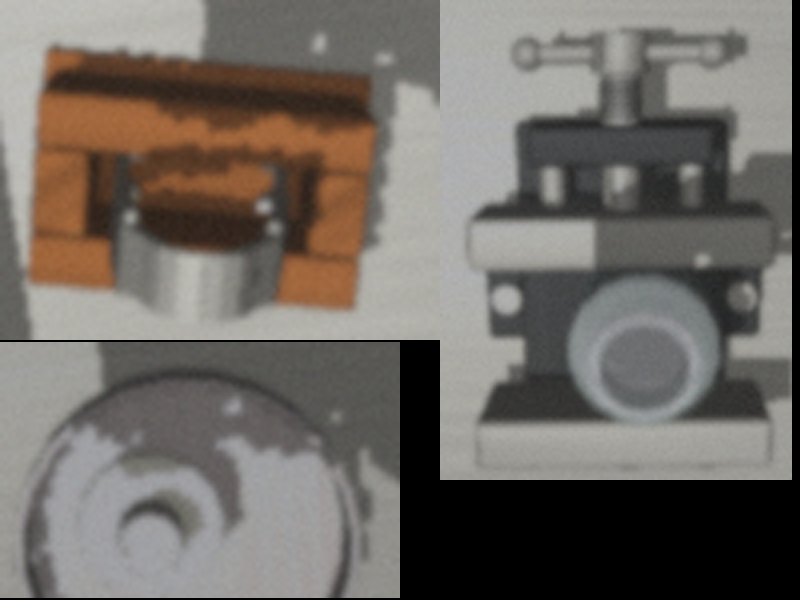

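```bash
python3 - <<'E'
from h import *
t,s=r.camera_model("top"),r.camera_model("side")
mt,_=load("tong"); mb,_=load("bot"); mk,_=load("tin")
C=[(42,92),(375,122),(353,308),(30,283)]
for z in (30,40,50,60,70):
    P=np.array([onz(mt,270+x/4,140+y/4,z)[:2] for x,y in C]); l=[np.linalg.norm(P[i]-P[(i+1)%4]) for i in range(4)]
    e=P[1]-P[0]+P[2]-P[3]; print("stand",z,P.mean(0).round(1),np.round(l,1),"yaw",round(float(np.arctan2(-e[0],e[1])),3))
print("knob",*tri((mk,317.5,198.2),(t,313.4,196.4),(s,311.3,216.7)))
print("rim",*tri((mb,260+(646-440)/3.2,90+363/3.2),(t,170+99/3.333,170+107/3.333)))
for z in (80,90,100): 
    f=lambda x,y,zz:onz(mb,260+(x-440)/3.2,90+y/3.2,zz)
    print("rim",z,f(646,363,z).round(1), "w in/out",np.linalg.norm(f(604,363,z)-f(689,363,z)).round(1),np.linalg.norm(f(592,363,z)-f(700,363,z)).round(1))
    print(" jaws",[f(*p,z-24).round(1)[:2] for p in ((470,268),(776,268),(476,422),(770,422))])
E
```

```text
stand 30 [ 535.  -237.3] [89.  52.3 89.6 53.2] yaw -0.203
stand 40 [ 532.7 -237. ] [86.5 50.9 87.1 51.7] yaw -0.203
stand 50 [ 530.3 -236.7] [84.  49.4 84.5 50.2] yaw -0.203
stand 60 [ 527.9 -236.4] [81.5 47.9 82.  48.7] yaw -0.203
stand 70 [ 525.5 -236.1] [78.9 46.4 79.4 47.2] yaw -0.203
knob [544.74328552 -66.99208029  41.79104289] [0.20833565866067325, 0.4396820175077579, 0.6022456707144952]
rim [530.2760495  237.54316212  65.78744266] [1.8416144565877146, 1.8416144565879184]
rim 80 [524.5 236.6  80. ] w in/out 25.1 31.8
 jaws [array([500.7, 182.1]), array([500.5, 277.2]), array([551.2, 182.1]), array([551. , 277.1])]
rim 90 [521.7 236.5  90. ] w in/out 24.2 30.8
 jaws [array([498.9, 183.7]), array([498.7, 275.8]), array([547.8, 183.7]), array([547.6, 275.7])]
rim 100 [518.9 236.4 100. ] w in/out 23.4 29.7
 jaws [array([497. , 185.2]), array([496.8, 274.5]), array([544.3, 185.2]), array([544.2, 274.4])]
```

```bash
python3 - <<'E'
from h import *
def st(l):
    s=r.get_state(); print(l,round(s["time"],2),s["position"].round(1),"F",s["ft_force"].round(1),"op",round(s["opening"],4),"gf",round(s["gripper_force"],2))
Y=-0.203
r.move_ptp([530.3,-236.7,165],down(Y)); st("above")
r.move_linear([530.3,-236.7,66],vel=120); st("down")
try: r.clamp(f_grip=5.5)
except Exception as e: print(repr(e))
st("clamped"); r.pause(.3); st("")
cv2.imwrite("pics/c_s.png",r.camera("side")[:,:,::-1]); snap("c_w")
E
```

```text
above 4.76 [ 529.9 -235.7  164.5] F [-0.3 -0.   0.2] op 1.0 gf 0.0
down 5.73 [ 531.  -237.2   67.1] F [-0.4 -0.7  0.4] op 1.0044 gf 0.0
clamped 6.3 [ 530.9 -236.9   66.8] F [0.5 1.5 5.5] op 0.3225 gf 20.03
 6.6 [ 530.9 -236.9   66.8] F [0.5 0.5 5.4] op 0.3247 gf 20.03
```

The gripper clips its force to 20 N, which fully shuts the jaws at this height. Gripping higher, nearer the bow's hinge, shortens the lever, so 20 N should leave the jaws ajar and a larger force should grip the knob. I'll release and look at the tongs from the side to see what is up there.

```bash
cat >> h.py <<'E'
def st(l):
    s=r.get_state(); print(l,round(s["time"],2),s["position"].round(1),"F",s["ft_force"].round(1),"op",round(s["opening"],4),"gf",round(s["gripper_force"],2)); return s
def tilted(target,yaw,tilt,dist):
    c,d=camtool(); T=(R.from_euler('z',yaw)*R.from_euler('y',-tilt)*R.from_rotvec([0,np.pi,0])); p=np.array(target)-dist*T.apply(d)-T.apply(c); return p,T.as_rotvec()
E
python3 - <<'E'
from h import *
r.release(); r.move_linear([530.3,-236.7,175],vel=200); st("up")
for tilt,dist in ((.8,260),(.7,280),(.6,280),(.5,280)):
    p,o=tilted((530,-237,95),-0.203,tilt,dist)
    if r.solve_ik(p,o) is not None and p[2]>130:
        try: r.move_ptp(p,o); break
        except r.MotionError as e: print(e)
print(tilt,p); r.pause(.2); m,im=snap("tside"); st("")
u=proj(m,np.array([530,-237,95])).astype(int); print(u)
x,y=max(u[0]-80,0),max(u[1]-75,0); cv2.imwrite("pics/m3.png",cv2.resize(im[y:y+150,x:x+160],None,fx=4,fy=4,interpolation=cv2.INTER_CUBIC)); print(x,y)
E
```

```text
up 7.99 [ 529.7 -236.3  174.1] F [0.  0.  0.7] op 1.0027 gf 0.0
0.8 [ 452.95755458 -221.53064902  169.40710493]
 12.2 [ 453.  -221.5  169.4] F [-0.1  0.1 -0.4] op 1.003 gf 0.0
[320 200]
240 125
```

View pics/m3.png

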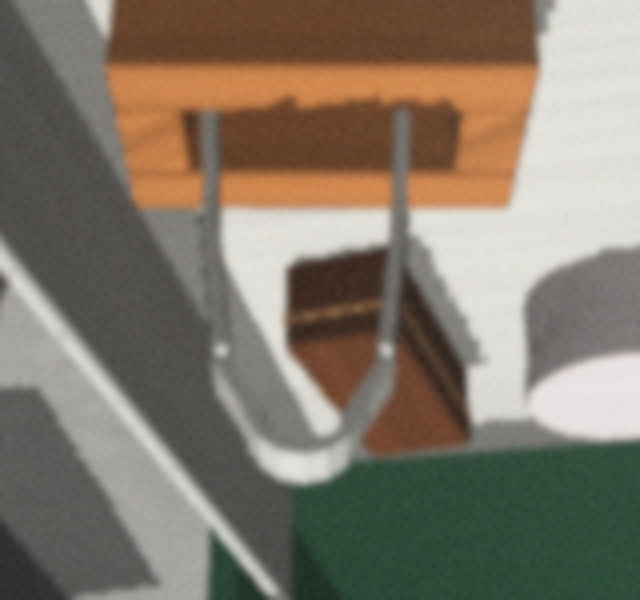

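The view is upside down: the arms rise from the well and end at the pivot dots (220,350) and (387,350), and the bow arches to its top at about (305,465). I'll get heights from these on the tongs' own plane.

```bash
python3 - <<'E'
from h import *
m,_=load("tside"); Y=-0.203; n=np.array([np.cos(Y),np.sin(Y),0]); yv=np.array([-np.sin(Y),np.cos(Y),0]); o=np.array([530.3,-236.7,0])
for x,y in [(305,455),(305,475),(220,350),(387,350),(214,330),(392,330),(206,240),(398,240),(208,130),(402,120),(212,390),(392,385)]:
    c,d=ray(m,240+x/4,125+y/4); p=c+d*((o-c)@n)/(d@n); print((x,y),"yt",round((p-o)@yv,1),"z",round(p[2],1))
for x,y in [(107,65),(538,65),(510,207),(133,207)]: print(onz(m,240+x/4,125+y/4,50).round(1))
E
```

```text
(305, 455) yt -3.5 z 126.6
(305, 475) yt -3.4 z 130.6
(220, 350) yt -19.9 z 105.0
(387, 350) yt 12.1 z 105.0
(214, 330) yt -21.2 z 100.6
(392, 330) yt 13.2 z 100.6
(206, 240) yt -23.7 z 80.2
(398, 240) yt 14.9 z 80.2
(208, 130) yt -24.4 z 53.0
(402, 120) yt 16.6 z 50.4
(212, 390) yt -21.1 z 113.4
(392, 385) yt 12.9 z 112.4
[ 504.3 -275.7   50. ]
[ 521.6 -191.2   50. ]
[ 572.7 -200.8   50. ]
[ 555.  -287.4   50. ]
```

```bash
python3 - <<'E'
from h import *
Y=-0.203
r.move_ptp([530.3,-238.5,170],down(Y)); r.move_linear([530.3,-238.5,104],vel=150)
for z in (104,98,92):
    r.move_linear([530.3,-238.5,z],vel=100); r.clamp(f_grip=20); r.pause(.2); s=st(z); 
    if z==104: cv2.imwrite("pics/g104.png",r.camera("side")[:,:,::-1])
    if z>92: r.release()
E
```

```text
104 17.8 [ 530.4 -238.3  104.1] F [-0.6  1.8  2. ] op 0.3552 gf 20.4
98 19.45 [ 530.5 -238.6   98.3] F [-0.2 -0.3  2.4] op 0.3373 gf 20.29
92 21.06 [ 530.4 -238.5   92.1] F [-0.5  0.6  0.2] op 0.3293 gf 21.83
```

```bash
python3 - <<'E'
from h import *
r.release(); r.move_linear([530.3,-238.5,104],vel=100); r.clamp(f_grip=20); st("grip")
r.move_linear([530.3,-238.5,175],vel=130); st("lift")
m,im=snap("lift"); s=r.camera("side")[:,:,::-1]
ms=r.camera_model("side"); u=proj(ms,np.array([530,-238,130])).astype(int)
o=np.zeros((480,760,3),np.uint8); o[:,:400]=cv2.resize(im[120:400,190:423],(400,480),interpolation=cv2.INTER_CUBIC)
o[:,400:]=cv2.resize(s[u[1]-60:u[1]+60,u[0]-45:u[0]+45],(360,480),interpolation=cv2.INTER_CUBIC); cv2.imwrite("pics/m4.png",o); print(u)
E
```

```text
grip 22.52 [ 530.2 -238.5  103.8] F [ 0.2  0.6 -0.9] op 0.3435 gf 19.94
lift 23.22 [ 529.9 -238.2  174.3] F [-0.9 -0.9 -1.3] op 0.3435 gf 19.81
[340 238]
```

View pics/m4.png

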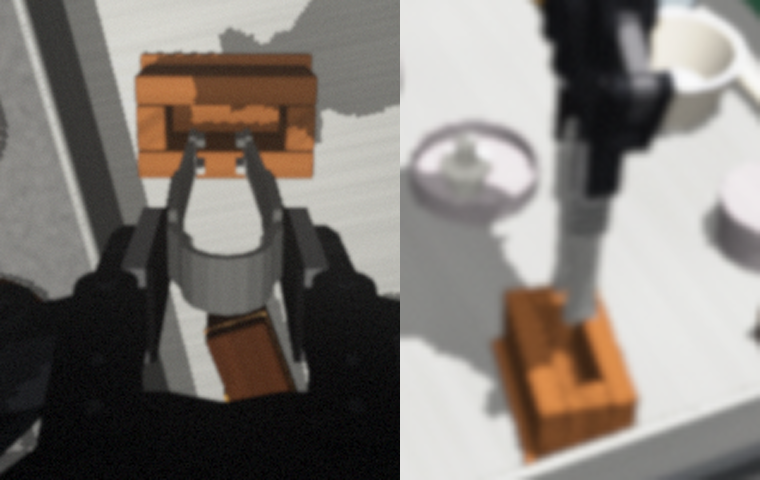

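The tongs hang straight, with the jaws visible at crop (198,145) and (243,145). The gap is about 13 mm, which is too shut. I'll put them back and try grips higher on the bow.

```bash
python3 - <<'E'
from h import *
r.move_linear([530.3,-238.5,104],vel=130); r.release()
ims=[]
for z in (108,111,114):
    r.move_linear([530.3,-238.5,z],vel=100); r.clamp(f_grip=20); st(z); m,im=snap(f"g{z}"); ims.append(cv2.resize(im[120:320,220:420],(260,260),interpolation=cv2.INTER_CUBIC))
    if z<114: r.release()
cv2.imwrite("pics/m5.png",np.hstack(ims))
E
```

```text
108 25.48 [ 530.4 -238.5  108.2] F [0.2 0.4 1.6] op 0.3539 gf 19.76
111 27.0 [ 530.3 -238.5  111. ] F [-0.1 -0.1  0.5] op 0.167 gf 24.08
114 28.63 [ 530.3 -238.5  114. ] F [ 0.2  0.1 -0.1] op 0.1626 gf 24.25
```

View pics/m5.png

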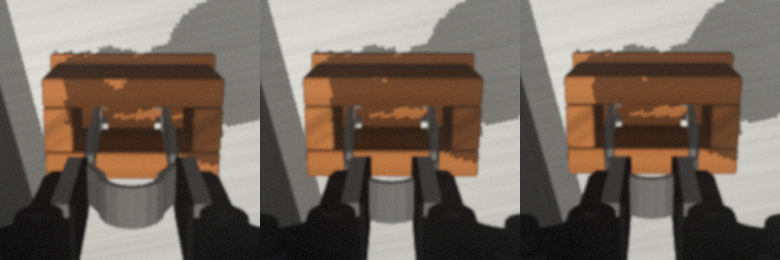

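At 108 mm, 20 N brings the jaw dots to 53 px apart, against 72 px at rest. That is about a 24 mm gap, which suits the knob. At 111 mm and above the gripper only holds the rigid bow. I'll take the tongs at 108 mm and carry them to above the knob.

```bash
python3 - <<'E'
from h import *
m,_=load("lift"); print("jaw dots mid at z 84/98:",onz(m,318.1,214.3,84).round(1),onz(m,318.1,214.3,98).round(1))
r.release(); r.move_linear([530.3,-238.5,104],vel=100); r.move_linear([530.3,-238.5,108],vel=60); r.clamp(f_grip=20); st("grip")
r.move_linear([530.3,-238.5,178],vel=130); st("lift")
r.move_linear([544.7,-67,178],vel=170); r.move_linear([544.7,-67,157],vel=100); r.pause(.15); st("over")
m,im=snap("over"); o=cv2.resize(im[130:290,220:420],(800,640),interpolation=cv2.INTER_CUBIC)[:600]; cv2.imwrite("pics/m6.png",o)
print(proj(m,np.array([544.7,-67,41.8])))
E
```

```text
jaw dots mid at z 84/98: [ 535.7 -240.9   84. ] [ 531.4 -239.9   98. ]
grip 30.49 [ 530.5 -238.7  108.2] F [-0.3  0.1  1.4] op 0.3559 gf 19.77
lift 31.18 [ 529.8 -238.2  177.2] F [-0.9 -0.5 -0.6] op 0.3455 gf 19.81
over 32.85 [545.1 -67.5 157.6] F [-0.2 -0.4 -1.7] op 0.3405 gf 19.85
[320.68871994 196.38848166]
```

View pics/m6.png

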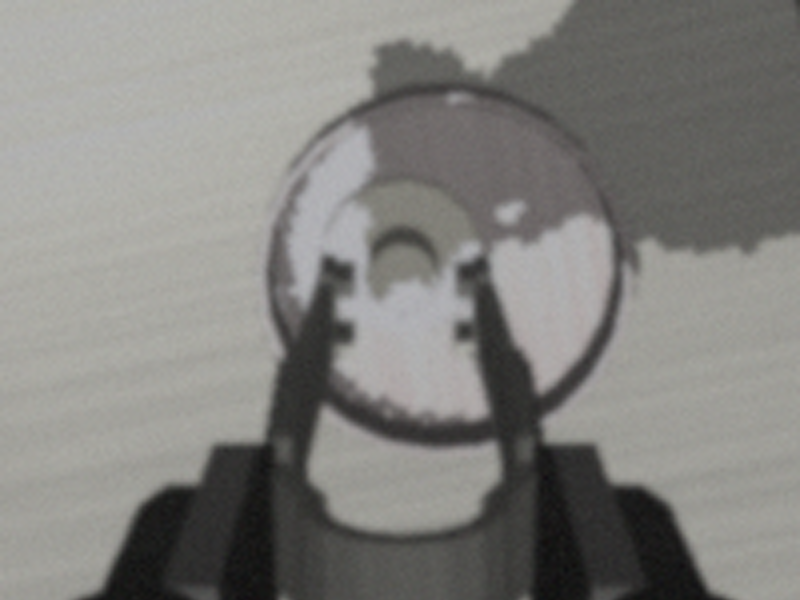

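```bash
python3 - <<'E'
from h import *
m,_=load("over")
for z in (70,73,76): print("jaw",z,onz(m,320.9,204.75,z).round(1))
for z in (40,42,44): print("knob",z,onz(m,220+403/4,130+277/4,z).round(1))
mk,_=load("tin"); print("tin view",onz(mk,317.5,198.8,42).round(1)); st("")
E
```

```text
jaw 70 [543.6 -66.6  70. ]
jaw 73 [542.8 -66.4  73. ]
jaw 76 [542.  -66.3  76. ]
knob 40 [547.5 -67.5  40. ]
knob 42 [547.  -67.4  42. ]
knob 44 [546.5 -67.3  44. ]
tin view [545.4 -67.2  42. ]
 32.9 [545.1 -67.4 157.6] F [ 0.   0.1 -0.8] op 0.3388 gf 19.85
```

```bash
python3 - <<'E'
from h import *
X,Yy=547.9,-67.9
r.move_linear([X,Yy,157],vel=60); f0=r.get_state()["ft_force"][2]; z=157; 
r.move_linear([X,Yy,143],vel=120)
for z in np.arange(140,115,-2.0):
    r.move_linear([X,Yy,z],vel=60); s=r.get_state(); df=s["ft_force"][2]-f0
    print(z,s["position"][2].round(1),round(df,1),end="; ")
    if df>3: break
s=st("contact")
E
```

```text
140.0 140.1 -1.4; 138.0 138.0 -0.0; 136.0 135.8 -1.0; 134.0 133.8 -0.4; 132.0 131.8 -0.4; 130.0 129.8 -0.5; 128.0 127.8 -0.7; 126.0 127.1 6.1; contact 35.42 [548.8 -68.2 127.1] F [-1.3 -0.2  5.5] op 0.3405 gf 20.73
```

```bash
python3 - <<'E'
from h import *
r.move_linear([547.9,-67.9,128],vel=60); r.clamp(f_grip=60); st("60"); r.clamp(f_grip=110); r.pause(.2); s=st("110")
p=s["position"]; r.move_linear([547.9,-67.9,160],vel=80); st("lift"); r.pause(.1)
m,im=snap("lifted"); sd=r.camera("side")[:,:,::-1]
ms=r.camera_model("side"); u=proj(ms,np.array([547,-67,70])).astype(int)
o=np.zeros((480,760,3),np.uint8); o[:,:400]=cv2.resize(im[110:302,240:400],(400,480),interpolation=cv2.INTER_CUBIC)
o[:,400:]=cv2.resize(sd[u[1]-60:u[1]+60,u[0]-45:u[0]+45],(360,480),interpolation=cv2.INTER_CUBIC); cv2.imwrite("pics/m7.png",o); print(u)
E
```

```text
60 35.88 [547.6 -67.8 127.6] F [ 0.5 -0.1 -1.9] op 0.3016 gf 59.02
110 36.35 [547.8 -67.9 128. ] F [ 0.3 -0.5 -0.2] op 0.2478 gf 108.18
lift 36.9 [547.9 -67.9 160.1] F [ 0.2 -0.6 -1. ] op 0.2428 gf 108.2
[312 207]
```

View pics/m7.png

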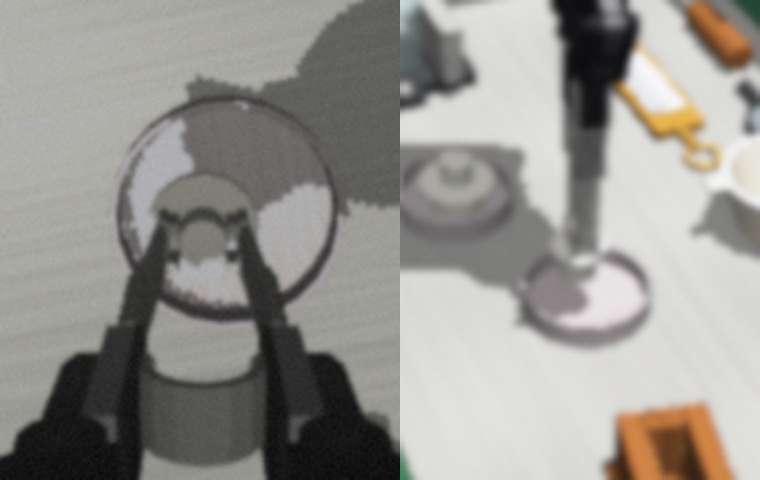

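The stopper is held between the jaws at (205,238) and the tin below is empty. I'll compute its offset from the TCP, carry it over the mouth and probe downward gently.

```bash
python3 - <<'E'
from h import *
m,_=load("lifted"); k=onz(m,240+205/2.5,110+238/2.5,73.8); off=k[:2]-np.array([547.9,-67.9]); print("knob off",off.round(1))
T=np.array([523.2,236.5])-np.clip(off,-2.5,2.5); print(T); np.save("pics/T.npy",T)
r.move_linear([547.9,-67.9,232],vel=150); st("up")
r.move_linear([*T,232],vel=190); r.pause(.2); s=st("over"); f0=s["ft_force"][2]
r.move_linear([*T,218],vel=100)
for z in np.arange(216,190,-1.5):
    r.move_linear([*T,z],vel=60); s=r.get_state(); df=s["ft_force"][2]-f0
    print(z,s["position"].round(1),round(df,1),s["ft_force"][:2].round(1),end="; ")
    if df>4: break
st("stop"); print(f0)
E
```

```text
knob off [-2.1  1.9]
[525.34064051 234.63206859]
up 37.73 [547.5 -67.8 231.2] F [-0.8  0.4 -1.6] op 0.2461 gf 108.32
over 39.68 [525.5 234.  232. ] F [-0.1 -0.1 -1.2] op 0.2484 gf 109.09
216.0 [525.5 234.6 216.2] -0.1 [0.1 0.1]; 214.5 [525.3 234.7 214.5] 0.5 [0.2 0.2]; 213.0 [525.3 234.6 212.9] 0.6 [-0.3 -1.6]; 211.5 [525.3 234.6 211.4] -0.5 [-0.   0.2]; 210.0 [525.3 234.6 209.9] -0.4 [-0.4  0.3]; 208.5 [525.3 234.6 208.4] -0.1 [ 0.5 -0.7]; 207.0 [525.3 234.6 206.9] -0.2 [-0.3 -0.6]; 205.5 [525.3 234.6 205.4] 0.3 [0.2 0.2]; 204.0 [525.3 234.6 203.8] -0.0 [-0.  -0.1]; 202.5 [525.3 234.6 202.3] 0.1 [-0. -1.]; 201.0 [525.3 234.6 200.9] 0.2 [-0.2  0.1]; 199.5 [525.3 234.6 199.4] -0.6 [-0.4 -0.9]; 198.0 [525.3 234.6 197.9] 1.0 [ 0.4 -0.6]; 196.5 [525.3 234.6 196.4] -0.4 [ 0.2 -0.3]; 195.0 [525.3 234.6 194.8] -0.0 [0.3 0.7]; 193.5 [525.3 234.6 193.3] 0.2 [0.3 0.8]; 192.0 [525.3 234.6 191.9] -0.5 [-0.5 -0.5]; 190.5 [525.6 234.7 190.9] 2.3 [0.1 0.3]; stop 44.48 [525.6 234.7 190.9] F [0.1 0.3 1.1] op 0.2464 gf 109.92
-1.1736619833808026
```

```bash
python3 - <<'E'
from h import *
T=np.load("pics/T.npy"); z=190.5
for i in range(14):
    z-=.5; r.move_linear([*T,z],vel=30); s=r.get_state(); df=s["ft_force"][2]+1.2; print(round(z,1),s["position"][2].round(1),round(df,1),end="; ")
    if df>14: break
r.pause(.2); st("pressed")
r.move_linear([*T,r.get_state()["position"][2]+.2],vel=30); st("eased")
r.clamp(f_grip=20); r.pause(.3); st("20N"); snap("eased")
E
```

```text
190.0 190.8 7.3; 189.5 190.7 7.9; 189.0 190.7 11.0; 188.5 190.6 12.5; 188.0 190.6 14.7; pressed 45.92 [526.8 234.8 190.6] F [-1.   0.2 12.8] op 0.2477 gf 116.63
eased 46.17 [525.3 234.6 190.9] F [ 0.3 -0.1  3.6] op 0.2463 gf 110.75
20N 46.69 [525.4 234.6 190.8] F [-0.5 -0.7  5.3] op 0.2442 gf 111.45
```

`clamp(20)` does not back the fingers off, so the tongs have to be let go with their jaws straddling the neck and taken again. I'll release, then regrip and use the finger opening to tell whether they stayed on the flange or dropped onto the shoulder.

```bash
python3 - <<'E'
from h import *
r.clamp(f_grip=30); r.pause(.1); s=st("30N")
if s["gripper_force"]>60:
    r.release(); st("rel"); r.pause(.1); snap("rel1")
    r.clamp(f_grip=20); s=st("regrip")
    snap("rel2")
E
python3 - <<'E'
from h import *
a=cv2.imread("pics/eased.png",0); b=cv2.imread("pics/rel1.png",0)
print("bow-area mean abs diff", [float(np.abs(a[y:y+20,300:345].astype(int)-b[y:y+20,300:345]).mean().round(1)) for y in range(150,330,20)])
E
```

```text
30N 47.06 [525.4 234.7 190.8] F [-0.4  0.8  4.9] op 0.2449 gf 111.48
rel 47.7 [525.3 234.6 190.8] F [-0.5  0.1  0.6] op 0.996 gf 0.0
regrip 48.5 [525.6 234.7 191.1] F [-0.2  0.   2. ] op 0.1601 gf 19.5
bow-area mean abs diff [22.0, 12.8, 27.6, 38.3, 42.9, 47.4, 53.5, 21.1, 9.6]
```

The regrip opening of 0.160 means the pads are on the rigid bow, so the tongs stand upright with the jaws sprung open. I'll lift straight up slowly and check numerically that the stopper stayed.

```bash
python3 - <<'E'
from h import *
T=np.load("pics/T.npy"); r.clamp(f_grip=45); s=st("45"); T=s["position"][:2]
for z in (195,200,206):
    r.move_linear([*T,z],vel=60); st(z)
r.move_linear([*T,232],vel=120); r.pause(.1); st("up"); m,im=snap("after"); sd=r.camera("side")[:,:,::-1].copy(); cv2.imwrite("pics/after_s.png",sd)
b=cv2.imread("pics/side0.png"); ms=r.camera_model("side")
for n,z in (("knob",100),("flange",87),("60above",130)):
    u=proj(ms,np.array([523,236.5,z])).astype(int); print(n,u,"side before",b[u[1]-2:u[1]+3,u[0]-2:u[0]+3].mean().round(0),"after",sd[u[1]-2:u[1]+3,u[0]-2:u[0]+3].mean().round(0))
u=proj(m,np.array([523.2,236.5,105])); print("pred knob px",u)
g=cv2.cvtColor(im,cv2.COLOR_BGR2GRAY); x,y=int(u[0]),int(u[1])
print(g[y-32:y+33:4,x-32:x+33:4])
E
```

```text
45 48.77 [525.6 234.7 191.1] F [-0.5  0.4  1.7] op 0.1386 gf 43.93
195 49.02 [525.4 234.6 194.9] F [ 0.1 -0.4 -0.7] op 0.1363 gf 43.88
200 49.27 [525.8 234.8 200.3] F [-0.9  0.2 -0.8] op 0.1357 gf 43.91
206 49.52 [525.9 234.8 206.6] F [-0.2  0.6 -1.2] op 0.137 gf 43.92
up 49.98 [525.2 234.6 231.2] F [ 1.4 -0.2 -1.4] op 0.1408 gf 43.93
knob [263 139] side before 139.0 after 157.0
flange [263 143] side before 158.0 after 152.0
60above [262 129] side before 155.0 after 129.0
pred knob px [322.05352267 191.40582257]
[[178 174 159 129  90  88 110 125 129 111  92  61  50  52  65 111 105]
 [ 92  80  80  81 115 143 145 145 144 142 140 124  74  50  63 111 146]
 [ 83  79  79 127 151 149 146 139 139 143 143 142 131  60  45  54  65]
 [ 85  80  99 151 151 138 127 134 137 128 127 142 137 118  47  51  66]
 [ 81  78 143 155 135 139 143 142 141 142 141 126 142 135  56  90 175]
 [ 81  81 149 156 139 139 140 143 139 140 141 141 140 138  73  91 176]
 [ 83  79 156 137 137 141 128  78  73 104 140 141 139 142  85  73 106]
 [ 77  73 144 142 140 139  93 133 141 113 131 166 182 142  68  61  90]
 [ 88  96  99 142 140 146 133 137 137 139 163 193 189 129  66  78  55]
 [ 72  87 107 142 157 191 152 137 147 162 182 195 171  99  97  56  60]
 [ 63  74  52  83 179 192 191 172 193 188 190 192 108  57  55  64 100]
 [ 59  75  60  57  78 164 192 192 194 193 187 131 130 147  68  57 166]
 [ 59  76  97  60  60  68 110 166 178 181 186 190 191 178 148  54 138]
 [ 60  83 139 151 171 185 190 193 189 188 188 188 181 181 173  56  68]
 [ 59 129 192 189 188 187 186 185 182 180 183 181 178 175 167  57  57]
 [ 59 142 184 180 181 182 181 176 174 170 165 159 159 172 173  60  65]
 [ 59 148 176 176 170 164 163 160 174 178 177 178 174 174 171  59  61]]
```

The flange disc (about 44 px) and the knob arc show at the predicted mouth position and at bottle depth, so the stopper stayed home. I'll carry the tongs over bare floor and locate the jaws before lowering them into the well.

```bash
python3 - <<'E'
from h import *
r.move_linear([520,-140,232],vel=240); r.pause(.2); st("over floor"); m,im=snap("floor")
g=cv2.GaussianBlur(cv2.cvtColor(im,cv2.COLOR_BGR2GRAY),(3,3),0)
for y in range(150,300,6):
    d=np.flatnonzero(np.diff((g[y,250:400]<105).astype(int))); print(y,(d+250).tolist())
E
```

```text
over floor 51.99 [ 520.1 -139.2  232.1] F [ 0.9  0.8 -1. ] op 0.1376 gf 43.94
150 []
156 [378, 392]
162 [370, 378]
168 [367, 370]
174 [276, 364, 365]
180 [277]
186 [264, 277]
192 [265, 277, 294, 297, 344, 350]
198 [264, 278, 290, 293, 347, 351]
204 [253, 264, 278, 289, 297, 344, 352]
210 [256, 266, 278, 287, 294, 348, 354]
216 [255, 266, 277, 286, 293, 348, 354]
222 [266, 274, 286, 292, 348, 354, 386]
228 [266, 269, 287, 292, 348, 354]
234 [287, 294, 346, 354]
240 [287, 305, 335, 354]
246 [288, 313, 328, 353]
252 [279, 362]
258 [274, 366]
264 [272, 368]
270 [270, 370]
276 [268, 308, 333, 372]
282 [261, 307, 333, 380]
288 [257, 307, 332, 382]
294 [398]
```

```bash
python3 - <<'E'
from h import *
n=np.array([np.cos(.203),-np.sin(.203)])
def mid(name,cols,rows,h):
    m,_=load(name); c,_=ray(m,*([320,200])); return onz(m,cols,rows,c[2]-h)
a=mid("floor",320.7,198,239); A=a[:2]-np.array([520.1,-139.2]); b=mid("g111",322.7,209,236)
b2=mid("g114",320,208,239)
print("now off",A.round(1),a[2].round(0),"well jaws",b.round(1),b2.round(1))
jaw=(b[:2]+b2[:2])/2*.5+np.array([531,-238])*.5
C=jaw-A; print("jaw target",jaw.round(1),"TCP",C.round(1))
r.move_linear([*C,185],vel=170); r.move_linear([*C,166],vel=120); f0=r.get_state()["ft_force"][2]; t="?"
for z in np.arange(162,108,-3.):
    r.move_linear([*C,z],vel=70); s=r.get_state(); d=s["ft_force"][2]-f0; print(z,s["position"].round(1)[2],round(d,1),end="; ")
    if d>3.5: break
st("stop")
E
```

```text
now off [-4.2  1.3] 136.0 well jaws [ 533.9 -237.3   17.6] [ 533.6 -239.3   17.6]
jaw target [ 532.4 -238.2] TCP [ 536.6 -239.5]
162.0 165.2 12.4; stop 53.41 [ 538.4 -239.8  165.2] F [-0.7  2.3 11.3] op 0.1359 gf 46.2
```

```bash
python3 - <<'E'
from h import *
ok=False
r.move_linear([536.6,-239.5,170],vel=80)
for x,y in ((533.2,-238.8),(531.4,-238.6),(534.8,-239),(533,-236.8),(533,-240.8)):
    r.move_linear([x,y,170],vel=80); f0=r.get_state()["ft_force"][2]
    for z in (165,161,157,153):
        r.move_linear([x,y,z],vel=80); d=r.get_state()["ft_force"][2]-f0; print(x,z,round(d,1),end="; ")
        if d>4: break
    else: ok=True; break
    r.move_linear([x,y,170],vel=100)
    if r.get_state()["time"]>60: break
if ok:
    for z in np.arange(149,112,-3.):
        r.move_linear([x,y,z],vel=70); s=r.get_state(); d=s["ft_force"][2]-f0; print(z,s["position"][2].round(1),round(d,1),end="; ")
        if d>4: break
st(ok)
E
```

```text
533.2 165 2.0; 533.2 161 -1.5; 533.2 157 -0.4; 533.2 153 -0.6; 149.0 148.7 -1.3; 146.0 145.8 -0.7; 143.0 142.7 -0.6; 140.0 139.7 -0.6; 137.0 136.7 -0.6; 134.0 133.7 -0.7; 131.0 130.7 -0.6; 128.0 127.7 -1.2; 125.0 125.6 1.7; 122.0 125.1 15.8; True 57.41 [ 535.3 -239.8  125.1] F [-0.7  2.2 15.8] op 0.1374 gf 46.84
```

The feet touched the well floor exactly 40 mm below the rim contact. I'll ease off, release, retreat and check.

```bash
python3 - <<'E'
from h import *
r.move_linear([533.2,-238.8,125.6],vel=40); r.release(); r.pause(.2); r.move_linear([533.2,-238.8,200],vel=110); st("clear")
p=look((531,-238,100),240,-0.203); r.move_linear(list(p),vel=150); r.pause(.15); m,im=snap("end"); st("")
sd=r.camera("side")[:,:,::-1]; cv2.imwrite("pics/end_s.png",sd); tp=r.camera("top")[:,:,::-1]; cv2.imwrite("pics/end_t.png",tp)
a=cv2.imread("pics/side0.png").astype(int)
for n,pt in (("tongs",(531,-238,90)),("bottle",(523,236,90)),("tinB",(548,-66,15)),("tinA",(511,64,20))):
    u=proj(r.camera_model("side"),np.array(pt,float)).astype(int); w=16
    print(n,u,"side diff>40 px:",int((np.abs(a-sd)[u[1]-w:u[1]+w,u[0]-w:u[0]+w].max(2)>40).sum()))
hsv=cv2.cvtColor(im,cv2.COLOR_BGR2HSV); gm=((hsv[:,:,1]<50)&(hsv[:,:,2]>90)).astype(np.uint8)
for z in (85,105,125): print(z,proj(m,np.array([532.,-238.5,z])).round(0))
for y in range(170,262,6): # stand rows: non-orange runs inside the stand
    d=np.flatnonzero(np.diff((hsv[y,260:385,1]<90).astype(int)))+260; print(y,d.tolist())
E
```

```text
clear 59.39 [ 532.8 -238.5  199.3] F [-0.6  0.2 -0.5] op 0.9994 gf 0.0
 60.02 [ 520.7 -236.   238.5] F [-0.5  0.9  0.4] op 1.0005 gf 0.0
tongs [339 252] side diff>40 px: 45
bottle [263 142] side diff>40 px: 83
tinB [312 224] side diff>40 px: 249
tinA [280 196] side diff>40 px: 0
85 [320. 199.]
105 [320. 205.]
125 [320. 212.]
170 [278, 363]
176 [279, 362]
182 [278, 299, 303, 338, 341, 362]
188 [279, 298, 305, 334, 342, 362]
194 [279, 297, 305, 320, 321, 335, 342, 362]
200 [279, 298, 309, 331, 341, 361]
206 [279, 299, 341, 361]
212 []
218 []
224 []
230 []
236 []
242 []
248 []
254 []
260 []
```

```bash
python3 -c "
from rig import r
print(r.job_done())"
```

```text
the job is handed in; nothing more can be done
None
```

I handed the job in at about 60 s, result not reported: the stopper is in the bottle neck, pressed at about 15 N, and the tongs are back upright in their stand. The fingers couldn't be eased open, so the tongs dropped around the neck on release and I regripped them by the bow; the checks after that were numeric only.

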